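Set out the colour-comparison station

ROBOT

A 6-joint arm with a two-finger parallel gripper is mounted at the origin on a cart in front of the work surface, level with it; the furniture and walls round the work are solid. World frame = base frame: x ahead of the robot, y to its left, z up, the work surface at z = 0. Lengths are in m, angles in rad, forces in N, time in s.
With the tool pointing down it reaches from about 0.25 to 0.775 m from the base axis. Payload 4 kg.
Tool frame: the origin (TCP) lies at the very end of the fingers, on their centre line; the grasp point (between the pads) lies 19 mm behind it; y points along the fingers, x is the direction in which the jaws open and shut, and the axes are right-handed (so a half turn about y gives the same grasp; the last joint's range is limited). The gripper opens to 94 mm and grips with 3 to 60 N. Pads are 16 mm wide; open, the fingers measure 119 mm over their backs; the gripper's body (75 mm by 177 mm) begins 78 mm behind the grasp point.
Start: joints at [-1.32, 0.087, 1.371, -0, 1.684, -0.103], TCP at [0.191, -0.516, 0.206] pointing down, gripper open.
Joint ranges: [-3.1, 3.1], [-0.76, 2.03], [0.27, 2.55], [-1.08, 4.22], [0.17, 2.65], [-2.57, 2.57]. Speed limits (rad/s): [2.79, 2.79, 3.14, 3.14, 3.14, 3.14].

INTERFACE

Orientations are given as [roll, pitch, yaw] about the fixed x, y, z axes, in that order (R = Rz(yaw) Ry(pitch) Rx(roll)).
In Python, from bench import robot, snapshot, workorder gives the robot as it stands.
- The arm moves only by the tool play_rows, never from a script. Its argument "steps" is a list of rows, each an object of numbers: "x", "y", "z": the shift along the world's x, y, z in m; "rx", "ry", "rz": the turn, a rotation vector about the world's x, y, z in rad; "hand": the finger opening in m, from 0 to 0.094. A call has 1 to 8 rows; each row shifts and turns the commanded pose from where the row before left it; what a row does not reach is not made up. A row lasts 1/8 s, in which the tool goes at most 62.5 mm and 10.7 degrees, less where a joint would pass 70% of its speed; a pose out of reach is approached as far as the arm can. A call is refused whole if a number of a shift passes 0.0625 or a number of a turn 0.188, either way. A call with a gripper value outside its range is refused whole. The fingers move at their own pace and stop on an object; the grip force is fixed at half the most. Time passes only in rows, so rows that do not move let the fingers close. It gives the time, the measured TCP pose, the force and the opening at its end, in the units of the state.
- robot.get_obs(): the state, without advancing time (a new reading comes with each control period).
- snapshot(name): name is "scene" or "top"; returns a dict with "color" (480x640x3 uint8, red, green, blue), "range_z" (480x640 float32, m along the optical axis (not along the pixel's ray), 0 where there is no reading), "fov_y" (degrees; the focal length in pixels is half the picture's height over the tangent of half this angle, whatever the lens; pixels are square), "cx", "cy" (the principal point, pixels), "k1" (the pictures are not rectified: a ray, as slopes to the right and down, at radius r is drawn at 1 + k1 r^2 times it, then the intrinsics apply), "T" (4x4, takes a point from camera to world coordinates). Camera axes: x right, y down, z forward; pixel columns grow to the right and rows downward; lengths in m; the calibration is good to about 2 mm. A picture is of the moment at which its call begins.
- workorder.close_job(): hands the job in, once; it reports no verdict.
The state is a dict: "time": time; "joint_positions": joint angles; "qvel": joint speeds; "joint_torque": joint torques, N m; "tool_pos": TCP position; "ee_rot": TCP orientation; "wrist_force": force on the tool from outside, world axes, zero at the start; "wrist_torque": the same for the moment, N m; "width": finger opening in m.
Only numpy, scipy, OpenCV 4.12 (cv2) and the standard library are available. Lean on these libraries where they do the work, as an engineer would, in place of code of your own. Each camera call takes 0.05 s, during which the arm holds its last target.

TASK

Set out the colour-comparison station on the three coasters, with left and right as seen from the robot, using the things that stand at the front left of the bench (not their likes at the back). Stand the amber bottle in the middle of the blue coaster and the dropper bottle on the bare bench straight behind it (on the far side, square to the bench's front edge), leaving a gap of about 4 cm between the two. Of the two other coasters, put the dark metal riser in the middle of the one further left, with the white-capped vial standing centrally on top of the riser, and stand the black-capped vial in the middle of the one further right; keep everything upright and leave the cream adaptor and the red pipette bulb behind the coasters where they are.

Things in the scene. Friction and masses are not known exactly. Their poses are not given: they have to be found in the camera images.
- amber_bottle_center (a point): amber glass bottle with a black screw cap, standing upright, loose: body 52 mm across up to 68 mm, cap 45 mm across, 98 mm high in all, about 0.13 kg; starts at the front left of the bench (a similar one at the far back edge is not meant); this point lies on its axis, half-way up; z is up
- dropper_bottle_center (a point): small dropper bottle, amber glass with a coloured picture label and a black rubber bulb on top, upright, loose: body 32 to 34 mm across up to about 60 mm (shoulder up to 70 mm), collar 24 mm across, bulb 13 mm across, 102 mm high in all, about 0.07 kg; starts at the front left of the bench (a similar one at the far back edge is not meant); this point lies on its axis, half-way up; z is up
- black_cap_vial_center (a point): clear vial with a black cap and tan contents, upright, loose: body 27 mm across up to 39 mm, cap 23 mm across, 57 mm high in all, about 0.02 kg; starts at the front left of the bench (a similar one at the far back edge is not meant); this point lies on its axis, half-way up; z is up
- white_cap_vial_center (a point): clear vial with a white cap and purple contents, upright, loose: body 27 mm across up to 39 mm, cap 23 mm across, 57 mm high in all, about 0.02 kg; starts at the front left of the bench (a similar one at the far back edge is not meant); this point lies on its axis, half-way up; z is up
- riser_center (a point): solid dark grey metal round riser block with a groove near its foot and a flat top 40 mm across, loose: 44 mm across, 30 mm high, about 0.1 kg; starts at the front left of the bench, where a shut flat hatch cover and its hinge brackets, under 40 mm high, lie close behind the five things (from about x = 0.60 m on): wide-open fingers there are best set to close from left and right; this point lies on its axis, half-way up; z is up
- coaster_blue: blue round rubber coaster with a small white dot at its middle, fixed to the bench, 80 mm across, 3 mm thick; origin at the centre of its underside on the bench top. The three coasters lie roughly in a row from left to right, 110 to 150 mm apart from neighbour to neighbour in y; the order of their colours changes
- coaster_yellow: yellow round rubber coaster with a small white dot at its middle, fixed to the bench, 80 mm across, 3 mm thick; origin at the centre of its underside on the bench top. The three coasters lie roughly in a row from left to right, 110 to 150 mm apart from neighbour to neighbour in y; the order of their colours changes
- coaster_green: green round rubber coaster with a small white dot at its middle, fixed to the bench, 80 mm across, 3 mm thick; origin at the centre of its underside on the bench top. The three coasters lie roughly in a row from left to right, 110 to 150 mm apart from neighbour to neighbour in y; the order of their colours changes
- adaptor_center (a point): bystander: cream plastic connector adaptor, 55 x 82 x 50 mm, loose, behind the coasters; not to be moved; this point lies on its axis, half-way up; z is up
- pipette_bulb_center (a point): bystander: red rubber pipette bulb lying on its side, 81 x 41 x 41 mm, loose, behind the coasters; this point is at the middle of its 81 x 41 mm outline, half-way up; not to be moved
Mind the look-alikes: they are no part of the job. There is more than one size of the part that bears dropper_bottle_center; the job needs the smaller.

How it is judged:
At the end, for the whole second after the job is handed in: Amber bottle on blue, riser on the left and black-capped vial on the right other coaster, each within 15 mm of its middle; white-capped vial on the riser within 10 mm; dropper bottle behind the amber one, axes 65-100 mm apart, within 20 mm sideways of blue; all upright, released, at rest (horizontal distance between amber_bottle_center and coaster_blue below 0.015 m and ((y of coaster_yellow in the frame of coaster_green above 0 m and horizontal distance between riser_center and coaster_yellow below 0.015 m and horizontal distance between black_cap_vial_center and coaster_green below 0.015 m) or (y of coaster_green in the frame of coaster_yellow above 0 m and horizontal distance between riser_center and coaster_green below 0.015 m and horizontal distance between black_cap_vial_center and coaster_yellow below 0.015 m)) and horizontal distance between white_cap_vial_center and riser_center below 0.01 m and horizontal distance between dropper_bottle_center and amber_bottle_center between 0.065 and 0.1 m and x of dropper_bottle_center in the frame of coaster_blue above 0 m and y of dropper_bottle_center in the frame of coaster_blue between -0.02 and 0.02 m and height (world z) of amber_bottle_center between 0.047 and 0.057 m and height (world z) of dropper_bottle_center between 0.046 and 0.056 m and height (world z) of riser_center between 0.013 and 0.023 m and height (world z) of black_cap_vial_center between 0.0265 and 0.0365 m and height (world z) of white_cap_vial_center between 0.0565 and 0.0665 m and angle between each of amber_bottle_center, dropper_bottle_center, black_cap_vial_center, white_cap_vial_center, riser_center's own z axis and vertical below 0.1 rad and linear speed of each of amber_bottle, dropper_bottle, black_cap_vial, white_cap_vial, riser below 0.01 m/s and angular speed of each of amber_bottle, dropper_bottle, black_cap_vial, white_cap_vial, riser below 0.1 rad/s and contact force between each of amber_bottle, dropper_bottle, black_cap_vial, white_cap_vial, riser and the fingers below 0.05 N); the robot touches nothing.
It fails at once if the adaptor is disturbed (moved more than 2 cm) (distance of adaptor_center from where it was at the start of the episode above 0.02 m).
It fails at once if the pipette bulb is disturbed (moved more than 2 cm) (distance of pipette_bulb_center from where it was at the start of the episode above 0.02 m).
It fails at once if a bottle, a vial or the riser is tipped over (more than 0.7 rad) (angle between any of amber_bottle_center, dropper_bottle_center, black_cap_vial_center, white_cap_vial_center, riser_center's own z axis and vertical above 0.7 rad).
It also fails if it takes over 134 s, if anything falls off the work surface, if the arm or the gripper's body presses on something with over 40 N, if the wrist force passes 120 N, or if a joint passes its speed limit or range.

## Working session

There is one attempt and no reset: what is moved stays moved. The work goes in short steps, Python scripts to look and compute and a tool call to move; the robot and the scene stay as the last step left them, time stands still between calls to the robot, and variables do not carry over. Pictures are saved under pics/ and viewed, and the job is handed in when it is done.

Besides the shell and the picture viewer there is one more tool, called as name([rows], argument=value, ...), one row to a line, values as JSON. play_rows: Moves the arm, as the interface text tells. Its arguments: {"type":"object","properties":{"steps":{"type":"array"}},"required":["steps"]}

```bash
mkdir -p pics; ls; cat > h.py <<'E'
import numpy as np, cv2
from bench import robot, snapshot, workorder
def take(n,name):
    s=snapshot(n); cv2.imwrite(f'pics/{name}.png',s['color'][:,:,::-1]); np.savez(f'{name}.npz',**s); return s
def K(s):
    h=s['color'].shape[0]; f=h/2/np.tan(np.radians(s['fov_y'])/2); return f,float(s['cx']),float(s['cy']),float(s['k1'])
def rays(s,uv):
    f,cx,cy,k1=K(s)
    return cv2.undistortPoints(np.array(uv,float).reshape(-1,1,2),np.array([[f,0,cx],[0,f,cy],[0,0,1]]),np.array([k1,0,0,0.]))[:,0]
def onplane(s,uv,z):
    r=rays(s,uv); T=np.array(s['T']); d=np.c_[r,np.ones(len(r))]@T[:3,:3].T; o=T[:3,3]
    return o+d*((z-o[2])/d[:,2])[:,None]
def cloud(s):
    h,w=s['range_z'].shape; v,u=np.mgrid[:h,:w]; r=rays(s,np.c_[u.ravel(),v.ravel()]); z=np.array(s['range_z']).ravel()
    T=np.array(s['T']); P=(np.c_[r,np.ones(len(r))]*z[:,None])@T[:3,:3].T+T[:3,3]; P[z==0]=np.nan
    return P.reshape(h,w,3)
E
python3 - <<'E'
from h import *
for n in('scene','top'):
    s=take(n,n+'0'); print(n,K(s),s['T'])
print(robot.get_obs())
E
```

```text
pics
scene (np.float64(590.6702490600834), 315.37975195843484, 239.48869105722605, -0.1678695923380318) [[-0.42678515 -0.61356407  0.66437457 -0.42773145]
 [-0.9042908   0.28091619 -0.32147198  0.51342013]
 [ 0.01061008 -0.73798728 -0.67473121  1.05423267]
 [ 0.          0.          0.          1.        ]]
top (np.float64(583.3885340365267), 313.11334252943055, 236.60893555289255, 0.022574633811099597) [[-0.02799314 -0.99342126  0.11104317  0.4243311 ]
 [-0.99960636  0.0276116  -0.00497257  0.05666598]
 [ 0.00187378 -0.11113865 -0.99380314  1.39300027]
 [ 0.          0.          0.          1.        ]]
{'time': 0.1, 'joint_positions': array([-1.32011976e+00,  8.78982070e-02,  1.37207802e+00,  9.76583925e-06,
        1.68358054e+00, -1.03090449e-01]), 'qvel': array([ 0.00106951, -0.00189047, -0.00272707, -0.00037686,  0.00138782,
       -0.00101808]), 'joint_torque': array([ 2.18010660e-03, -3.41252303e+01, -3.03302300e+01,  7.20419968e-02,
        3.04392341e-02, -9.91741967e-05]), 'tool_pos': array([ 0.19042296, -0.51547264,  0.20442459]), 'ee_rot': array([-1.57058455,  0.00195269, -1.21702802]), 'wrist_force': array([ 0.17889849, -0.36051344, -0.19855636]), 'wrist_torque': array([ 0.02748517, -0.03250914, -0.0193471 ]), 'width': 0.09413839334305545}
```

View pics/scene0.png

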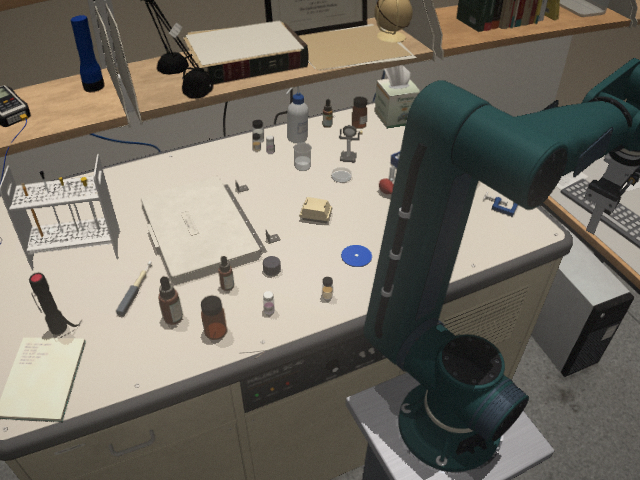

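View pics/top0.png

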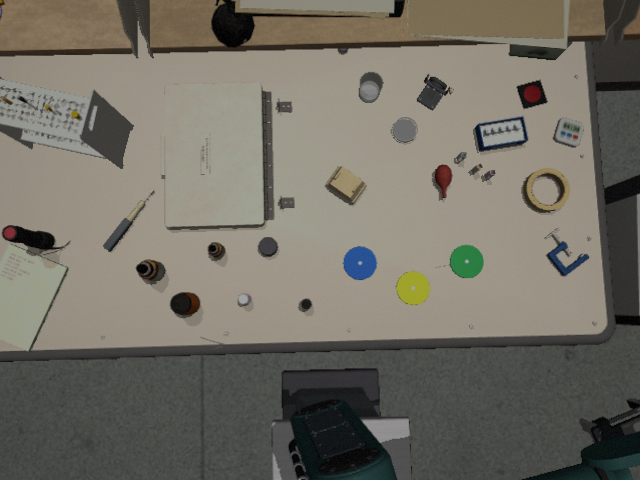

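```bash
cat > m.py <<'E'
from h import *
def meas(tag='0'):
    s=dict(np.load(f'top{tag}.npz')); P=cloud(s); c=cv2.cvtColor(s['color'],cv2.COLOR_RGB2HSV)
    for n,lo,hi in(('blue',100,130),('yellow',22,35),('green',50,80)):
        m=cv2.inRange(c,(lo,120,60),(hi,255,255)); 
        nn,l,st,ce=cv2.connectedComponentsWithStats(m)
        i=1+np.argmax(st[1:,4]); m=(l==i).astype(np.uint8); k=cv2.findContours(m,0,1)[0][0]
        e=cv2.fitEllipse(k); print(n,st[i],e[0],onplane(s,[e[0]],.003)[0].round(4),'diam',np.array(e[1]).round(1))
    g=P[...,2]; 
    for n,t in(('amber',.098),('drop',.102),('black',.057),('white',.057),('riser',.03)):
        pass
    m=((g>.02)&(P[...,0]<.85)&(P[...,0]>.2)).astype(np.uint8)
    nn,l,st,ce=cv2.connectedComponentsWithStats(m)
    for i in range(1,nn):
        if st[i,4]<40: continue
        q=P[l==i]; h=np.nanpercentile(q[:,2],98); tp=q[q[:,2]>h-.008]
        print(ce[i].round(),st[i,4],'h %.3f'%h,'top ctr',((tp.min(0)+tp.max(0))/2).round(4),'med',np.median(tp,0).round(4),'ext',np.ptp(tp,0).round(3),'all',q.min(0).round(3),q.max(0).round(3))
if __name__=='__main__': meas()
E
python3 m.py
python3 - <<'E'
import cv2
a=cv2.imread('pics/top0.png')[220:330,120:340]; cv2.imwrite('pics/c0.png',cv2.resize(a,None,fx=3.6,fy=3.6,interpolation=2))
E
```

```text
blue [344 247  32  33 825] (359.48223876953125, 262.7467956542969) [ 0.5139 -0.0591  0.003 ] diam [31.5 32. ]
yellow [397 271  33  34 862] (412.7163391113281, 287.7943115234375) [ 0.4509 -0.1831  0.003 ] diam [32.2 32.8]
green [450 245  33  33 829] (466.27227783203125, 261.1336975097656) [ 0.5107 -0.3136  0.003 ] diam [31.6 32.3]
[ 68. 128.] 5410 h 0.260 top ctr [0.805  0.555  0.2596] med [0.8078 0.4973 0.2604] ext [0.089 0.146 0.015] all [0.758 0.481 0.02 ] [0.85  0.728 0.267]
[502. 132.] 907 h 0.040 top ctr [ 0.8141 -0.4088  0.0378] med [ 0.8226 -0.4071  0.0356] ext [0.07  0.114 0.011] all [ 0.778 -0.467  0.02 ] [ 0.85  -0.352  0.043]
[569. 127.] 102 h 0.025 top ctr [ 0.826  -0.5708  0.0234] med [ 0.8262 -0.5729  0.0213] ext [0.045 0.044 0.007] all [ 0.803 -0.593  0.02 ] [ 0.848 -0.549  0.027]
[213. 176.] 9985 h 0.036 top ctr [0.7296 0.2857 0.0345] med [0.7312 0.2817 0.0309] ext [0.241 0.243 0.013] all [0.609 0.164 0.02 ] [0.85  0.409 0.041]
[462. 155.] 51 h 0.049 top ctr [ 0.7611 -0.3097  0.0472] med [ 0.76   -0.3101  0.0451] ext [0.014 0.013 0.012] all [ 0.754 -0.318  0.021] [ 0.
[... 1814 characters left out ...]
2  0.021 0.009] all [0.408 0.057 0.032] [0.434 0.082 0.064]
[343. 444.] 5402 h 0.651 top ctr [0.2144 0.0073 0.6489] med [0.2135 0.0032 0.6478] ext [0.017 0.064 0.012] all [ 0.2   -0.044  0.11 ] [0.229 0.094 0.655]
[623. 412.] 343 h 0.327 top ctr [ 0.2107 -0.4796  0.3243] med [ 0.2053 -0.4787  0.3215] ext [0.021 0.08  0.01 ] all [ 0.2   -0.568  0.202] [ 0.223 -0.439  0.329]
[633. 423.] 181 h 0.393 top ctr [ 0.2074 -0.474   0.3897] med [ 0.2066 -0.4732  0.3903] ext [0.015 0.015 0.009] all [ 0.2   -0.509  0.332] [ 0.216 -0.466  0.394]
[616. 449.] 1253 h 0.581 top ctr [ 0.2073 -0.3547  0.5779] med [ 0.2053 -0.3606  0.5776] ext [0.014 0.045 0.01 ] all [ 0.2   -0.415  0.501] [ 0.224 -0.322  0.583]
```

View pics/c0.png

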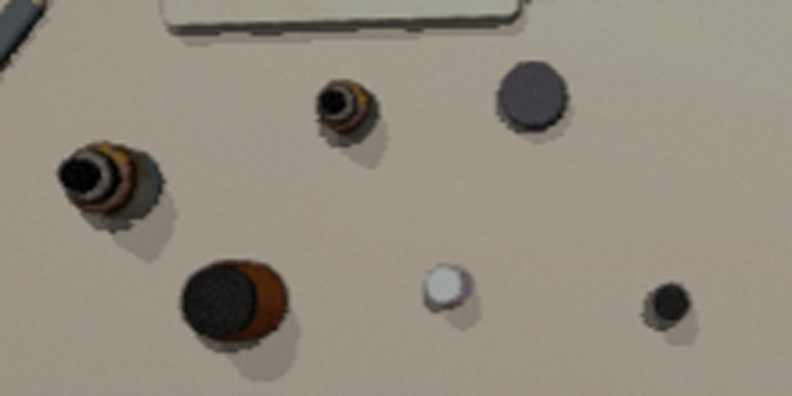

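play_rows([
  {"x": 0.02,"y": 0.052,"rz": -0.044},
  {"x": 0.02,"y": 0.052,"rz": -0.044},
  {"x": 0.02,"y": 0.052,"rz": -0.044},
  {"x": 0.02,"y": 0.052,"rz": -0.044},
  {"x": 0.02,"y": 0.052,"rz": -0.044},
  {"x": 0.02,"y": 0.052,"rz": -0.044},
  {"x": 0.02,"y": 0.052,"rz": -0.044},
  {"x": 0.02,"y": 0.052,"rz": -0.046},
])

```text
schema error: expected keys x, y, z, rx, ry, rz, hand
```

play_rows([
  {"x": 0.02,"y": 0.052,"z": 0,"rx": 0,"ry": 0,"rz": -0.044,"hand": 0.094},
  {"x": 0.02,"y": 0.052,"z": 0,"rx": 0,"ry": 0,"rz": -0.044,"hand": 0.094},
  {"x": 0.02,"y": 0.052,"z": 0,"rx": 0,"ry": 0,"rz": -0.044,"hand": 0.094},
  {"x": 0.02,"y": 0.052,"z": 0,"rx": 0,"ry": 0,"rz": -0.044,"hand": 0.094},
  {"x": 0.02,"y": 0.052,"z": 0,"rx": 0,"ry": 0,"rz": -0.044,"hand": 0.094},
  {"x": 0.02,"y": 0.052,"z": 0,"rx": 0,"ry": 0,"rz": -0.044,"hand": 0.094},
  {"x": 0.02,"y": 0.052,"z": 0,"rx": 0,"ry": 0,"rz": -0.044,"hand": 0.094},
  {"x": 0.02,"y": 0.052,"z": 0,"rx": 0,"ry": 0,"rz": -0.046,"hand": 0.094},
])

```text
time: 1.1
tool_pos: [0.3506, -0.0982, 0.2052]
ee_rot: [-1.571, -0.0, -1.573]
wrist_force: [0.7, 0.5, 0.0]
width: 0.0936
```

play_rows([
  {"x": 0.01,"y": 0.056,"z": 0,"rx": 0,"ry": 0,"rz": 0,"hand": 0.094},
  {"x": 0.01,"y": 0.056,"z": 0,"rx": 0,"ry": 0,"rz": 0,"hand": 0.094},
  {"x": 0.01,"y": 0.056,"z": 0,"rx": 0,"ry": 0,"rz": 0,"hand": 0.094},
  {"x": 0.01,"y": 0.056,"z": 0,"rx": 0,"ry": 0,"rz": 0,"hand": 0.094},
  {"x": 0.01,"y": 0.056,"z": 0,"rx": 0,"ry": 0,"rz": 0,"hand": 0.094},
  {"x": 0.01,"y": 0.056,"z": 0,"rx": 0,"ry": 0,"rz": 0,"hand": 0.094},
  {"x": 0.01,"y": 0.056,"z": 0,"rx": 0,"ry": 0,"rz": 0,"hand": 0.094},
  {"x": 0.01,"y": 0.055,"z": 0,"rx": 0,"ry": 0,"rz": 0,"hand": 0.094},
])

```text
time: 2.1
tool_pos: [0.4303, 0.3489, 0.2049]
ee_rot: [-1.571, -0.001, -1.571]
wrist_force: [0.9, -1.2, 1.2]
width: 0.0942
```

play_rows([
  {"x": 0,"y": 0,"z": -0.05,"rx": 0,"ry": 0,"rz": 0,"hand": 0.094},
  {"x": 0,"y": 0,"z": -0.05,"rx": 0,"ry": 0,"rz": 0,"hand": 0.094},
  {"x": 0,"y": 0,"z": -0.05,"rx": 0,"ry": 0,"rz": 0,"hand": 0.094},
  {"x": 0,"y": 0,"z": -0.033,"rx": 0,"ry": 0,"rz": 0,"hand": 0.094},
  {"x": 0,"y": 0,"z": 0,"rx": 0,"ry": 0,"rz": 0,"hand": 0.04},
  {"x": 0,"y": 0,"z": 0,"rx": 0,"ry": 0,"rz": 0,"hand": 0.04},
  {"x": 0,"y": 0,"z": 0,"rx": 0,"ry": 0,"rz": 0,"hand": 0.04},
  {"x": 0,"y": 0,"z": 0,"rx": 0,"ry": 0,"rz": 0,"hand": 0.04},
])

```text
time: 3.1
tool_pos: [0.4316, 0.3477, 0.0243]
ee_rot: [-1.568, 0.002, -1.571]
wrist_force: [-0.2, 0.1, -0.3]
width: 0.0575
```

play_rows([
  {"x": 0,"y": 0,"z": 0,"rx": 0,"ry": 0,"rz": 0,"hand": 0.04},
  {"x": 0,"y": 0,"z": 0,"rx": 0,"ry": 0,"rz": 0,"hand": 0.04},
  {"x": 0,"y": 0,"z": 0,"rx": 0,"ry": 0,"rz": 0,"hand": 0.04},
])

```text
time: 3.48
tool_pos: [0.4313, 0.3479, 0.0239]
ee_rot: [-1.569, 0.002, -1.571]
wrist_force: [-0.6, 1.0, 5.3]
width: 0.0515
```

play_rows([
  {"x": 0,"y": 0,"z": 0.03,"rx": 0,"ry": 0,"rz": 0,"hand": 0.04},
  {"x": 0,"y": 0,"z": 0.05,"rx": 0,"ry": 0,"rz": 0,"hand": 0.04},
  {"x": 0,"y": 0,"z": 0.05,"rx": 0,"ry": 0,"rz": 0,"hand": 0.04},
  {"x": 0.01,"y": -0.04,"z": 0,"rx": 0,"ry": 0,"rz": 0,"hand": 0.04},
  {"x": 0.01,"y": -0.05,"z": 0,"rx": 0,"ry": 0,"rz": 0,"hand": 0.04},
  {"x": 0.01,"y": -0.05,"z": 0,"rx": 0,"ry": 0,"rz": 0,"hand": 0.04},
  {"x": 0.01,"y": -0.05,"z": 0,"rx": 0,"ry": 0,"rz": 0,"hand": 0.04},
  {"x": 0.01,"y": -0.05,"z": 0,"rx": 0,"ry": 0,"rz": 0,"hand": 0.04},
])

```text
time: 4.47
tool_pos: [0.4798, 0.1052, 0.1513]
ee_rot: [-1.573, -0.001, -1.571]
wrist_force: [-0.2, 0.4, -1.3]
width: 0.0519
```

play_rows([
  {"x": 0.01,"y": -0.05,"z": 0,"rx": 0,"ry": 0,"rz": 0,"hand": 0.04},
  {"x": 0.01,"y": -0.05,"z": 0,"rx": 0,"ry": 0,"rz": 0,"hand": 0.04},
  {"x": 0.013,"y": -0.04,"z": 0,"rx": 0,"ry": 0,"rz": 0,"hand": 0.04},
  {"x": 0,"y": -0.027,"z": 0,"rx": 0,"ry": 0,"rz": 0,"hand": 0.04},
  {"x": 0,"y": 0,"z": 0,"rx": 0,"ry": 0,"rz": 0,"hand": 0.04},
])

```text
time: 5.1
tool_pos: [0.5127, -0.0617, 0.1511]
ee_rot: [-1.574, -0.0, -1.574]
wrist_force: [0.2, 0.9, -1.8]
width: 0.0517
```

play_rows([
  {"x": 0.001,"y": 0.002,"z": -0.04,"rx": 0,"ry": 0,"rz": 0,"hand": 0.04},
  {"x": 0,"y": 0,"z": -0.04,"rx": 0,"ry": 0,"rz": 0,"hand": 0.04},
  {"x": 0,"y": 0,"z": -0.03,"rx": 0,"ry": 0,"rz": 0,"hand": 0.04},
  {"x": 0,"y": 0,"z": -0.01,"rx": 0,"ry": 0,"rz": 0,"hand": 0.04},
  {"x": 0,"y": 0,"z": -0.004,"rx": 0,"ry": 0,"rz": 0,"hand": 0.04},
  {"x": 0,"y": 0,"z": 0,"rx": 0,"ry": 0,"rz": 0,"hand": 0.04},
])

```text
time: 5.85
tool_pos: [0.5154, -0.0579, 0.0296]
ee_rot: [-1.569, -0.0, -1.571]
wrist_force: [0.8, -0.2, -1.1]
width: 0.0518
```

play_rows([
  {"x": -0.001,"y": -0.001,"z": -0.002,"rx": 0,"ry": 0,"rz": 0,"hand": 0.04},
  {"x": 0,"y": 0,"z": 0,"rx": 0,"ry": 0,"rz": 0,"hand": 0.04},
])

```text
time: 6.1
tool_pos: [0.5139, -0.0592, 0.0272]
ee_rot: [-1.57, -0.0, -1.571]
wrist_force: [0.3, -0.2, -1.1]
width: 0.0517
```

play_rows([
  {"x": 0,"y": 0,"z": 0,"rx": 0,"ry": 0,"rz": 0,"hand": 0.06},
  {"x": 0,"y": 0,"z": 0,"rx": 0,"ry": 0,"rz": 0,"hand": 0.08},
  {"x": 0,"y": 0,"z": 0,"rx": 0,"ry": 0,"rz": 0,"hand": 0.08},
  {"x": 0,"y": 0,"z": 0.02,"rx": 0,"ry": 0,"rz": 0,"hand": 0.08},
  {"x": 0,"y": 0,"z": 0.05,"rx": 0,"ry": 0,"rz": 0,"hand": 0.08},
  {"x": 0,"y": 0,"z": 0.05,"rx": 0,"ry": 0,"rz": 0,"hand": 0.08},
  {"x": 0,"y": 0,"z": 0.03,"rx": 0,"ry": 0,"rz": 0,"hand": 0.08},
  {"x": 0,"y": 0.03,"z": 0,"rx": 0,"ry": 0,"rz": 0,"hand": 0.08},
])

```text
time: 7.1
tool_pos: [0.5157, -0.0302, 0.1806]
ee_rot: [-1.563, -0.002, -1.574]
wrist_force: [0.3, 0.3, -0.4]
width: 0.0801
```

play_rows([
  {"x": 0.005,"y": 0.05,"z": 0,"rx": 0,"ry": 0,"rz": 0,"hand": 0.08},
  {"x": 0.005,"y": 0.05,"z": 0,"rx": 0,"ry": 0,"rz": 0,"hand": 0.08},
  {"x": 0.005,"y": 0.05,"z": 0,"rx": 0,"ry": 0,"rz": 0,"hand": 0.08},
  {"x": 0.005,"y": 0.05,"z": 0,"rx": 0,"ry": 0,"rz": 0,"hand": 0.08},
  {"x": 0.005,"y": 0.05,"z": 0,"rx": 0,"ry": 0,"rz": 0,"hand": 0.08},
  {"x": 0.005,"y": 0.035,"z": 0,"rx": 0,"ry": 0,"rz": 0,"hand": 0.08},
  {"x": 0.008,"y": 0.02,"z": 0,"rx": 0,"ry": 0,"rz": 0,"hand": 0.08},
  {"x": 0,"y": 0,"z": 0,"rx": 0,"ry": 0,"rz": 0,"hand": 0.08},
])

```text
time: 8.1
tool_pos: [0.5514, 0.2772, 0.1759]
ee_rot: [-1.572, -0.0, -1.569]
wrist_force: [0.4, -0.7, 0.3]
width: 0.0805
```

```bash
python3 - <<'E'
from h import *
take('top','top1');take('scene','scene1')
E
sed 's/meas()$/meas("1")/' m.py > /tmp/m1.py; PYTHONPATH=. python3 /tmp/m1.py | tail -14
```

```text
Traceback (most recent call last):
  File "h.py", line 1, in <module>
    import numpy as np, cv2
ModuleNotFoundError: No module named 'cv2'
```

View pics/top1.png

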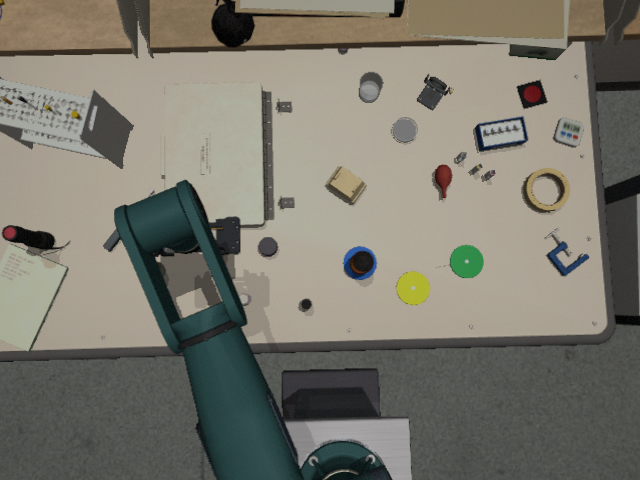

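```bash
sed -i "s/: meas()\$/:\n    import sys; meas(sys.argv[1])/" m.py; python3 m.py 1 | awk '/\[36[0-9]|\[34[0-9]|\[44[0-9]/'
```

```text
blue [344 247  32  33 400] (359.50421142578125, 262.71832275390625) [ 0.5139 -0.0592  0.003 ] diam [31.5 32. ]
[443. 177.] 346 h 0.045 top ctr [ 0.7147 -0.2649  0.0437] med [ 0.7141 -0.265   0.0404] ext [0.036 0.03  0.013] all [ 0.663 -0.283  0.02 ] [ 0.741 -0.245  0.05 ]
[346. 183.] 771 h 0.051 top ctr [ 0.7018 -0.031   0.0503] med [ 0.7029 -0.0285  0.0453] ext [0.072 0.076 0.015] all [ 0.658 -0.08   0.02 ] [0.745 0.013 0.058]
[362. 262.] 443 h 0.107 top ctr [ 0.5123 -0.06    0.1041] med [ 0.5116 -0.0595  0.1019] ext [0.043 0.043 0.01 ] all [ 0.486 -0.084  0.022] [ 0.537 -0.034  0.109]
```

play_rows([
  {"x": 0,"y": -0.001,"z": -0.03,"rx": 0,"ry": 0,"rz": 0,"hand": 0.08},
  {"x": 0,"y": 0,"z": -0.04,"rx": 0,"ry": 0,"rz": 0,"hand": 0.08},
  {"x": 0,"y": 0,"z": -0.04,"rx": 0,"ry": 0,"rz": 0,"hand": 0.08},
  {"x": 0,"y": 0,"z": -0.04,"rx": 0,"ry": 0,"rz": 0,"hand": 0.08},
  {"x": 0,"y": 0,"z": 0,"rx": 0,"ry": 0,"rz": 0,"hand": 0.02},
  {"x": 0,"y": 0,"z": 0,"rx": 0,"ry": 0,"rz": 0,"hand": 0.02},
  {"x": 0,"y": 0,"z": 0,"rx": 0,"ry": 0,"rz": 0,"hand": 0.02},
  {"x": 0,"y": 0,"z": 0,"rx": 0,"ry": 0,"rz": 0,"hand": 0.02},
])

```text
time: 9.2
tool_pos: [0.5528, 0.2754, 0.0286]
ee_rot: [-1.567, 0.001, -1.571]
wrist_force: [-0.0, -0.4, 0.5]
width: 0.0435
```

play_rows([
  {"x": 0,"y": 0,"z": 0,"rx": 0,"ry": 0,"rz": 0,"hand": 0.02},
  {"x": 0,"y": 0,"z": 0,"rx": 0,"ry": 0,"rz": 0,"hand": 0.02},
  {"x": 0,"y": 0,"z": 0,"rx": 0,"ry": 0,"rz": 0,"hand": 0.02},
])

```text
time: 9.57
tool_pos: [0.5521, 0.2756, 0.0276]
ee_rot: [-1.569, 0.001, -1.571]
wrist_force: [-0.3, 1.5, 4.4]
width: 0.0316
```

play_rows([
  {"x": 0,"y": 0,"z": 0.03,"rx": 0,"ry": 0,"rz": 0,"hand": 0.02},
  {"x": 0,"y": 0,"z": 0.05,"rx": 0,"ry": 0,"rz": 0,"hand": 0.02},
  {"x": 0,"y": 0,"z": 0.05,"rx": 0,"ry": 0,"rz": 0,"hand": 0.02},
  {"x": 0.01,"y": -0.035,"z": 0,"rx": 0,"ry": 0,"rz": 0,"hand": 0.02},
  {"x": 0.01,"y": -0.05,"z": 0,"rx": 0,"ry": 0,"rz": 0,"hand": 0.02},
  {"x": 0.01,"y": -0.05,"z": 0,"rx": 0,"ry": 0,"rz": 0,"hand": 0.02},
  {"x": 0.01,"y": -0.05,"z": 0,"rx": 0,"ry": 0,"rz": 0,"hand": 0.02},
  {"x": 0.003,"y": -0.05,"z": 0,"rx": 0,"ry": 0,"rz": 0,"hand": 0.02},
])

```text
time: 10.58
tool_pos: [0.5942, 0.0381, 0.1552]
ee_rot: [-1.573, -0.001, -1.571]
wrist_force: [0.4, -0.6, -0.5]
width: 0.0322
```

play_rows([
  {"x": 0,"y": -0.05,"z": 0,"rx": 0,"ry": 0,"rz": 0,"hand": 0.02},
  {"x": 0,"y": -0.03,"z": 0,"rx": 0,"ry": 0,"rz": 0,"hand": 0.02},
  {"x": 0,"y": -0.02,"z": 0,"rx": 0,"ry": 0,"rz": 0,"hand": 0.02},
  {"x": 0,"y": 0,"z": 0,"rx": 0,"ry": 0,"rz": 0,"hand": 0.02},
  {"x": 0,"y": 0,"z": -0.04,"rx": 0,"ry": 0,"rz": 0,"hand": 0.02},
  {"x": 0,"y": 0,"z": -0.04,"rx": 0,"ry": 0,"rz": 0,"hand": 0.02},
  {"x": 0,"y": 0,"z": -0.03,"rx": 0,"ry": 0,"rz": 0,"hand": 0.02},
  {"x": 0,"y": 0,"z": 0,"rx": 0,"ry": 0,"rz": 0,"hand": 0.02},
])

```text
time: 11.58
tool_pos: [0.592, -0.0578, 0.0431]
ee_rot: [-1.578, 0.002, -1.569]
wrist_force: [0.4, -0.5, -0.3]
width: 0.0315
```

play_rows([
  {"x": 0.002,"y": -0.001,"z": -0.01,"rx": 0,"ry": 0,"rz": 0,"hand": 0.02},
  {"x": 0,"y": 0,"z": -0.004,"rx": 0,"ry": 0,"rz": 0,"hand": 0.02},
  {"x": 0,"y": 0,"z": 0,"rx": 0,"ry": 0,"rz": 0,"hand": 0.02},
  {"x": 0,"y": 0,"z": 0,"rx": 0,"ry": 0,"rz": 0,"hand": 0.02},
])

```text
time: 12.08
tool_pos: [0.597, -0.0611, 0.0333]
ee_rot: [-1.569, -0.0, -1.571]
wrist_force: [0.6, -0.6, -0.9]
width: 0.0312
```

play_rows([
  {"x": 0,"y": 0.001,"z": -0.004,"rx": 0,"ry": 0,"rz": 0,"hand": 0.02},
  {"x": 0,"y": 0,"z": -0.001,"rx": 0,"ry": 0,"rz": 0,"hand": 0.02},
  {"x": 0,"y": 0,"z": 0,"rx": 0,"ry": 0,"rz": 0,"hand": 0.02},
])

```text
time: 12.45
tool_pos: [0.5965, -0.0599, 0.0276]
ee_rot: [-1.571, 0.0, -1.571]
wrist_force: [0.0, 0.5, 0.6]
width: 0.032
```

play_rows([
  {"x": 0,"y": 0,"z": 0,"rx": 0,"ry": 0,"rz": 0,"hand": 0.045},
  {"x": 0,"y": 0,"z": 0,"rx": 0,"ry": 0,"rz": 0,"hand": 0.07},
  {"x": 0,"y": 0,"z": 0,"rx": 0,"ry": 0,"rz": 0,"hand": 0.08},
  {"x": 0,"y": 0,"z": 0.02,"rx": 0,"ry": 0,"rz": 0,"hand": 0.08},
  {"x": 0,"y": 0,"z": 0.05,"rx": 0,"ry": 0,"rz": 0,"hand": 0.08},
  {"x": 0,"y": 0,"z": 0.05,"rx": 0,"ry": 0,"rz": 0,"hand": 0.08},
  {"x": 0,"y": 0,"z": 0.02,"rx": 0,"ry": 0,"rz": 0,"hand": 0.08},
  {"x": -0.01,"y": 0.04,"z": 0,"rx": 0,"ry": 0,"rz": 0,"hand": 0.08},
])

```text
time: 13.45
tool_pos: [0.5885, -0.0217, 0.1706]
ee_rot: [-1.565, -0.002, -1.575]
wrist_force: [0.9, 0.2, 0.2]
width: 0.0801
```

play_rows([
  {"x": -0.01,"y": 0.05,"z": 0,"rx": 0,"ry": 0,"rz": 0,"hand": 0.08},
  {"x": -0.01,"y": 0.05,"z": 0,"rx": 0,"ry": 0,"rz": 0,"hand": 0.08},
  {"x": -0.008,"y": 0.05,"z": 0,"rx": 0,"ry": 0,"rz": 0,"hand": 0.08},
  {"x": 0,"y": 0.026,"z": 0,"rx": 0,"ry": 0,"rz": 0,"hand": 0.08},
  {"x": 0,"y": 0,"z": -0.04,"rx": 0,"ry": 0,"rz": 0,"hand": 0.08},
  {"x": 0,"y": 0,"z": -0.05,"rx": 0,"ry": 0,"rz": 0,"hand": 0.08},
  {"x": 0,"y": 0,"z": -0.03,"rx": 0,"ry": 0,"rz": 0,"hand": 0.08},
  {"x": 0,"y": 0,"z": 0,"rx": 0,"ry": 0,"rz": 0,"hand": 0.08},
])

```text
time: 14.45
tool_pos: [0.556, 0.1556, 0.0443]
ee_rot: [-1.578, -0.001, -1.571]
wrist_force: [0.7, -0.7, -0.1]
width: 0.0797
```

play_rows([
  {"x": 0,"y": 0,"z": -0.025,"rx": 0,"ry": 0,"rz": 0,"hand": 0.08},
  {"x": 0,"y": 0,"z": -0.014,"rx": 0,"ry": 0,"rz": 0,"hand": 0.08},
  {"x": 0,"y": 0,"z": 0,"rx": 0,"ry": 0,"rz": 0,"hand": 0.08},
  {"x": 0,"y": 0,"z": 0,"rx": 0,"ry": 0,"rz": 0,"hand": 0.03},
  {"x": 0,"y": 0,"z": 0,"rx": 0,"ry": 0,"rz": 0,"hand": 0.03},
  {"x": 0,"y": 0,"z": 0,"rx": 0,"ry": 0,"rz": 0,"hand": 0.03},
  {"x": 0,"y": 0,"z": 0,"rx": 0,"ry": 0,"rz": 0,"hand": 0.03},
  {"x": 0,"y": 0,"z": 0,"rx": 0,"ry": 0,"rz": 0,"hand": 0.03},
])

```text
time: 15.45
tool_pos: [0.5588, 0.1564, 0.009]
ee_rot: [-1.57, 0.001, -1.571]
wrist_force: [-0.6, 0.9, 2.1]
width: 0.043
```

play_rows([
  {"x": 0,"y": 0,"z": 0,"rx": 0,"ry": 0,"rz": 0,"hand": 0.03},
  {"x": 0,"y": 0,"z": 0,"rx": 0,"ry": 0,"rz": 0,"hand": 0.03},
])

```text
time: 15.7
tool_pos: [0.5588, 0.1564, 0.009]
ee_rot: [-1.57, 0.001, -1.571]
wrist_force: [-0.5, 2.0, 3.2]
width: 0.0434
```

play_rows([
  {"x": 0,"y": 0,"z": 0.05,"rx": 0,"ry": 0,"rz": 0,"hand": 0.03},
  {"x": 0,"y": 0,"z": 0.05,"rx": 0,"ry": 0,"rz": 0,"hand": 0.03},
  {"x": 0,"y": 0,"z": 0.05,"rx": 0,"ry": 0,"rz": 0,"hand": 0.03},
  {"x": -0.02,"y": -0.03,"z": 0,"rx": 0,"ry": 0,"rz": 0,"hand": 0.03},
  {"x": -0.02,"y": -0.04,"z": 0,"rx": 0,"ry": 0,"rz": 0,"hand": 0.03},
  {"x": -0.02,"y": -0.04,"z": 0,"rx": 0,"ry": 0,"rz": 0,"hand": 0.03},
  {"x": -0.02,"y": -0.04,"z": 0,"rx": 0,"ry": 0,"rz": 0,"hand": 0.03},
  {"x": -0.02,"y": -0.04,"z": 0,"rx": 0,"ry": 0,"rz": 0,"hand": 0.03},
])

```text
time: 16.7
tool_pos: [0.4572, -0.0355, 0.1576]
ee_rot: [-1.572, -0.001, -1.571]
wrist_force: [-0.2, 0.3, -0.4]
width: 0.0434
```

play_rows([
  {"x": -0.008,"y": -0.05,"z": 0,"rx": 0,"ry": 0,"rz": 0,"hand": 0.03},
  {"x": 0,"y": -0.05,"z": 0,"rx": 0,"ry": 0,"rz": 0,"hand": 0.03},
  {"x": 0,"y": -0.05,"z": 0,"rx": 0,"ry": 0,"rz": 0,"hand": 0.03},
  {"x": 0,"y": 0,"z": 0,"rx": 0,"ry": 0,"rz": 0,"hand": 0.03},
  {"x": 0,"y": 0,"z": -0.05,"rx": 0,"ry": 0,"rz": 0,"hand": 0.03},
  {"x": 0,"y": 0,"z": -0.05,"rx": 0,"ry": 0,"rz": 0,"hand": 0.03},
  {"x": 0,"y": 0,"z": -0.03,"rx": 0,"ry": 0,"rz": 0,"hand": 0.03},
  {"x": 0,"y": 0,"z": 0,"rx": 0,"ry": 0,"rz": 0,"hand": 0.03},
])

```text
time: 17.7
tool_pos: [0.4478, -0.1816, 0.0252]
ee_rot: [-1.578, 0.004, -1.57]
wrist_force: [0.2, -0.2, -0.1]
width: 0.0435
```

play_rows([
  {"x": 0,"y": 0,"z": -0.01,"rx": 0,"ry": 0,"rz": 0,"hand": 0.03},
  {"x": 0,"y": 0,"z": 0,"rx": 0,"ry": 0,"rz": 0,"hand": 0.03},
  {"x": 0,"y": 0,"z": 0,"rx": 0,"ry": 0,"rz": 0,"hand": 0.03},
])

```text
time: 18.08
tool_pos: [0.4514, -0.1843, 0.0197]
ee_rot: [-1.569, -0.001, -1.571]
wrist_force: [-0.3, 0.1, -0.6]
width: 0.0431
```

play_rows([
  {"x": 0,"y": 0.001,"z": -0.004,"rx": 0,"ry": 0,"rz": 0,"hand": 0.03},
  {"x": 0,"y": 0,"z": -0.002,"rx": 0,"ry": 0,"rz": 0,"hand": 0.03},
  {"x": 0,"y": 0,"z": 0,"rx": 0,"ry": 0,"rz": 0,"hand": 0.03},
])

```text
time: 18.45
tool_pos: [0.4503, -0.1828, 0.0122]
ee_rot: [-1.571, 0.0, -1.571]
wrist_force: [-0.2, -0.0, -0.9]
width: 0.0432
```

play_rows([
  {"x": 0,"y": 0,"z": 0,"rx": 0,"ry": 0,"rz": 0,"hand": 0.06},
  {"x": 0,"y": 0,"z": 0,"rx": 0,"ry": 0,"rz": 0,"hand": 0.07},
  {"x": 0,"y": 0,"z": 0,"rx": 0,"ry": 0,"rz": 0,"hand": 0.07},
  {"x": 0,"y": 0,"z": 0.03,"rx": 0,"ry": 0,"rz": 0,"hand": 0.07},
  {"x": 0,"y": 0,"z": 0.06,"rx": 0,"ry": 0,"rz": 0,"hand": 0.07},
  {"x": 0,"y": 0,"z": 0.06,"rx": 0,"ry": 0,"rz": 0,"hand": 0.07},
  {"x": 0,"y": 0.04,"z": 0,"rx": 0,"ry": 0,"rz": 0,"hand": 0.07},
  {"x": 0,"y": 0.05,"z": 0,"rx": 0,"ry": 0,"rz": 0,"hand": 0.07},
])

```text
time: 19.45
tool_pos: [0.4512, -0.0928, 0.1639]
ee_rot: [-1.568, -0.001, -1.574]
wrist_force: [-0.5, -0.6, -0.6]
width: 0.0699
```

play_rows([
  {"x": 0,"y": 0.06,"z": 0,"rx": 0,"ry": 0,"rz": 0,"hand": 0.07},
  {"x": 0,"y": 0.06,"z": 0,"rx": 0,"ry": 0,"rz": 0,"hand": 0.07},
  {"x": -0.005,"y": 0.06,"z": 0,"rx": 0,"ry": 0,"rz": 0,"hand": 0.07},
  {"x": -0.005,"y": 0.06,"z": 0,"rx": 0,"ry": 0,"rz": 0,"hand": 0.07},
  {"x": -0.005,"y": 0.04,"z": 0,"rx": 0,"ry": 0,"rz": 0,"hand": 0.07},
  {"x": 0,"y": 0.025,"z": 0,"rx": 0,"ry": 0,"rz": 0,"hand": 0.07},
  {"x": 0,"y": 0,"z": 0,"rx": 0,"ry": 0,"rz": 0,"hand": 0.07},
  {"x": 0,"y": 0,"z": 0,"rx": 0,"ry": 0,"rz": 0,"hand": 0.07},
])

```text
time: 20.45
tool_pos: [0.4356, 0.2113, 0.1625]
ee_rot: [-1.571, -0.001, -1.571]
wrist_force: [-0.6, -1.0, -0.4]
width: 0.07
```

```bash
python3 -c "
from h import *
take('top','top2');take('scene','scene2')"; python3 m.py 2 | grep -v '(' |awk '{print}' | tail -16
```

```text
[502. 132.] 941 h 0.040 top ctr [ 0.8141 -0.4085  0.038 ] med [ 0.8227 -0.4065  0.0357] ext [0.071 0.114 0.011] all [ 0.778 -0.468  0.02 ] [ 0.85  -0.351  0.044]
[560. 131.] 51 h 0.026 top ctr [ 0.8165 -0.5519  0.023 ] med [ 0.8165 -0.5518  0.0216] ext [0.045 0.022 0.006] all [ 0.794 -0.563  0.02 ] [ 0.839 -0.541  0.026]
[213. 176.] 9982 h 0.036 top ctr [0.7297 0.2858 0.0343] med [0.7295 0.2829 0.0308] ext [0.241 0.243 0.013] all [0.609 0.164 0.02 ] [0.85  0.409 0.041]
[462. 155.] 52 h 0.048 top ctr [ 0.7605 -0.3093  0.0444] med [ 0.7586 -0.3106  0.0449] ext [0.014 0.014 0.009] all [ 0.754 -0.317  0.021] [ 0.768 -0.302  0.049]
[478. 167.] 51 h 0.048 top ctr [ 0.7317 -0.3452  0.0443] med [ 0.7303 -0.3428  0.044 ] ext [0.016 0.015 0.008] all [ 0.724 -0.353  0.021] [ 0.74  -0.337  0.048]
[443. 177.] 338 h 0.044 top ctr [ 0.7161 -0.2637  0.0415] med [ 0.7156 -0.2647  0.0395] ext [0.044 0.034 0.012] all [ 0.663 -0.283  0.021] [ 0.741 -0.245  0.047]
[347. 183.] 771 h 0.051 top ctr [ 0.7034 -0.0311  0.0489] med [ 0.7037 -0.0295  0.0452] ext [0.075 0.075 0.012] all [ 0.658 -0.08   0.02 ] [0.
[... 727 characters left out ...]
605  0.1016] ext [0.042 0.043 0.011] all [ 0.487 -0.084  0.021] [ 0.537 -0.034  0.109]
[235. 365.] 14658 h 0.569 top ctr [0.2357 0.1248 0.569 ] med [0.2156 0.1291 0.5661] ext [0.071 0.083 0.015] all [0.2   0.074 0.273] [0.495 0.276 0.576]
[150. 270.] 451 h 0.137 top ctr [0.5086 0.4257 0.1349] med [0.5092 0.4254 0.1334] ext [0.016 0.018 0.011] all [0.485 0.402 0.02 ] [0.531 0.444 0.14 ]
[415. 288.] 289 h 0.039 top ctr [ 0.4509 -0.1835  0.0359] med [ 0.4517 -0.183   0.034 ] ext [0.04  0.042 0.009] all [ 0.429 -0.205  0.021] [ 0.471 -0.162  0.041]
[306. 304.] 112 h 0.063 top ctr [0.4211 0.0693 0.0606] med [0.4219 0.0703 0.0581] ext [0.021 0.021 0.011] all [0.408 0.057 0.032] [0.434 0.082 0.066]
```

View pics/scene2.png

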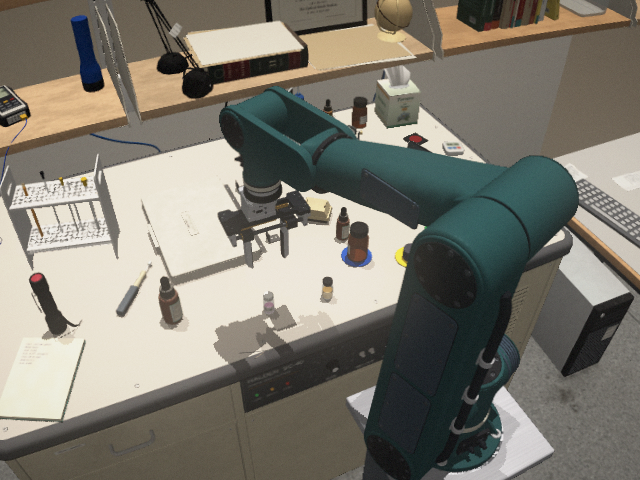

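play_rows([
  {"x": 0,"y": 0.001,"z": -0.05,"rx": 0,"ry": 0,"rz": 0,"hand": 0.07},
  {"x": 0,"y": 0,"z": -0.05,"rx": 0,"ry": 0,"rz": 0,"hand": 0.07},
  {"x": 0,"y": 0,"z": -0.04,"rx": 0,"ry": 0,"rz": 0,"hand": 0.07},
  {"x": 0,"y": 0,"z": -0.015,"rx": 0,"ry": 0,"rz": 0,"hand": 0.07},
  {"x": 0,"y": 0,"z": 0,"rx": 0,"ry": 0,"rz": 0,"hand": 0.045},
  {"x": 0,"y": 0,"z": 0,"rx": 0,"ry": 0,"rz": 0,"hand": 0.035},
  {"x": 0,"y": 0,"z": 0,"rx": 0,"ry": 0,"rz": 0,"hand": 0.028},
  {"x": 0,"y": 0,"z": 0,"rx": 0,"ry": 0,"rz": 0,"hand": 0.018},
])

```text
time: 21.55
tool_pos: [0.4364, 0.2134, 0.0087]
ee_rot: [-1.569, 0.001, -1.571]
wrist_force: [0.4, 0.2, -0.1]
width: 0.0336
```

play_rows([
  {"x": 0,"y": 0,"z": 0,"rx": 0,"ry": 0,"rz": 0,"hand": 0.018},
  {"x": 0,"y": 0,"z": 0,"rx": 0,"ry": 0,"rz": 0,"hand": 0.018},
  {"x": 0,"y": 0,"z": 0,"rx": 0,"ry": 0,"rz": 0,"hand": 0.018},
])

```text
time: 21.92
tool_pos: [0.436, 0.2133, 0.0082]
ee_rot: [-1.57, 0.0, -1.571]
wrist_force: [0.1, 0.3, 5.1]
width: 0.0268
```

play_rows([
  {"x": 0,"y": 0,"z": 0.03,"rx": 0,"ry": 0,"rz": 0,"hand": 0.018},
  {"x": 0,"y": 0,"z": 0.06,"rx": 0,"ry": 0,"rz": 0,"hand": 0.018},
  {"x": 0,"y": 0,"z": 0.06,"rx": 0,"ry": 0,"rz": 0,"hand": 0.018},
  {"x": 0,"y": -0.04,"z": 0,"rx": 0,"ry": 0,"rz": 0,"hand": 0.018},
  {"x": 0,"y": -0.05,"z": 0,"rx": 0,"ry": 0,"rz": 0,"hand": 0.018},
  {"x": 0,"y": -0.05,"z": 0,"rx": 0,"ry": 0,"rz": 0,"hand": 0.018},
  {"x": 0,"y": -0.05,"z": 0,"rx": 0,"ry": 0,"rz": 0,"hand": 0.018},
  {"x": 0,"y": -0.05,"z": 0,"rx": 0,"ry": 0,"rz": 0,"hand": 0.018},
])

```text
time: 22.92
tool_pos: [0.435, -0.0284, 0.1569]
ee_rot: [-1.572, 0.0, -1.571]
wrist_force: [-0.3, 0.2, 0.6]
width: 0.0265
```

play_rows([
  {"x": 0.005,"y": -0.05,"z": 0,"rx": 0,"ry": 0,"rz": 0,"hand": 0.018},
  {"x": 0.005,"y": -0.05,"z": 0,"rx": 0,"ry": 0,"rz": 0,"hand": 0.018},
  {"x": 0.005,"y": -0.04,"z": 0,"rx": 0,"ry": 0,"rz": 0,"hand": 0.018},
  {"x": 0,"y": -0.016,"z": 0,"rx": 0,"ry": 0,"rz": 0,"hand": 0.018},
  {"x": 0,"y": 0,"z": -0.04,"rx": 0,"ry": 0,"rz": 0,"hand": 0.018},
  {"x": 0,"y": 0,"z": -0.04,"rx": 0,"ry": 0,"rz": 0,"hand": 0.018},
  {"x": 0,"y": 0,"z": -0.02,"rx": 0,"ry": 0,"rz": 0,"hand": 0.018},
  {"x": 0,"y": 0,"z": 0,"rx": 0,"ry": 0,"rz": 0,"hand": 0.018},
])

```text
time: 23.92
tool_pos: [0.4488, -0.1812, 0.0552]
ee_rot: [-1.576, 0.003, -1.57]
wrist_force: [-0.9, -0.4, -0.2]
width: 0.0267
```

play_rows([
  {"x": 0,"y": 0,"z": -0.01,"rx": 0,"ry": 0,"rz": 0,"hand": 0.018},
  {"x": 0,"y": 0,"z": 0,"rx": 0,"ry": 0,"rz": 0,"hand": 0.018},
  {"x": 0,"y": 0,"z": 0,"rx": 0,"ry": 0,"rz": 0,"hand": 0.018},
])

```text
time: 24.3
tool_pos: [0.4511, -0.1831, 0.0483]
ee_rot: [-1.57, -0.001, -1.571]
wrist_force: [0.5, -0.1, 1.1]
width: 0.0262
```

Down 6 mm more to 0.042, check with depth that the vial seats.

play_rows([
  {"x": 0,"y": 0,"z": -0.004,"rx": 0,"ry": 0,"rz": 0,"hand": 0.018},
  {"x": 0,"y": 0,"z": -0.002,"rx": 0,"ry": 0,"rz": 0,"hand": 0.018},
  {"x": 0,"y": 0,"z": 0,"rx": 0,"ry": 0,"rz": 0,"hand": 0.018},
  {"x": 0,"y": 0,"z": 0,"rx": 0,"ry": 0,"rz": 0,"hand": 0.018},
])

```text
time: 24.8
tool_pos: [0.4505, -0.183, 0.0415]
ee_rot: [-1.571, -0.0, -1.571]
wrist_force: [0.3, -0.7, -0.0]
width: 0.0263
```

play_rows([
  {"x": 0,"y": 0,"z": 0,"rx": 0,"ry": 0,"rz": 0,"hand": 0.035},
  {"x": 0,"y": 0,"z": 0,"rx": 0,"ry": 0,"rz": 0,"hand": 0.05},
  {"x": 0,"y": 0,"z": 0,"rx": 0,"ry": 0,"rz": 0,"hand": 0.065},
  {"x": 0,"y": 0,"z": 0,"rx": 0,"ry": 0,"rz": 0,"hand": 0.07},
  {"x": 0,"y": 0,"z": 0.02,"rx": 0,"ry": 0,"rz": 0,"hand": 0.07},
  {"x": 0,"y": 0,"z": 0.04,"rx": 0,"ry": 0,"rz": 0,"hand": 0.07},
  {"x": 0,"y": 0,"z": 0.06,"rx": 0,"ry": 0,"rz": 0,"hand": 0.07},
  {"x": -0.005,"y": 0.04,"z": 0,"rx": 0,"ry": 0,"rz": 0,"hand": 0.07},
])

```text
time: 25.8
tool_pos: [0.4489, -0.1454, 0.1675]
ee_rot: [-1.56, -0.005, -1.575]
wrist_force: [-0.5, 0.2, -1.3]
width: 0.0701
```

play_rows([
  {"x": -0.005,"y": 0.05,"z": 0,"rx": 0,"ry": 0,"rz": 0,"hand": 0.07},
  {"x": -0.005,"y": 0.05,"z": 0,"rx": 0,"ry": 0,"rz": 0,"hand": 0.07},
  {"x": -0.005,"y": 0.05,"z": 0,"rx": 0,"ry": 0,"rz": 0,"hand": 0.07},
  {"x": -0.005,"y": 0.04,"z": 0,"rx": 0,"ry": 0,"rz": 0,"hand": 0.07},
  {"x": -0.005,"y": 0.023,"z": 0,"rx": 0,"ry": 0,"rz": 0,"hand": 0.07},
  {"x": 0,"y": 0,"z": 0,"rx": 0,"ry": 0,"rz": 0,"hand": 0.07},
  {"x": 0,"y": 0,"z": -0.04,"rx": 0,"ry": 0,"rz": 0,"hand": 0.07},
  {"x": 0,"y": 0,"z": 0,"rx": 0,"ry": 0,"rz": 0,"hand": 0.07},
])

```text
time: 26.8
tool_pos: [0.4183, 0.0691, 0.1186]
ee_rot: [-1.578, -0.001, -1.572]
wrist_force: [0.4, -0.4, 1.0]
width: 0.0699
```

Commanded z ≈ 0.1215; go down 0.113.

play_rows([
  {"x": 0,"y": 0,"z": -0.05,"rx": 0,"ry": 0,"rz": 0,"hand": 0.07},
  {"x": 0,"y": 0,"z": -0.05,"rx": 0,"ry": 0,"rz": 0,"hand": 0.07},
  {"x": 0,"y": 0,"z": -0.013,"rx": 0,"ry": 0,"rz": 0,"hand": 0.07},
  {"x": 0,"y": 0,"z": 0,"rx": 0,"ry": 0,"rz": 0,"hand": 0.05},
  {"x": 0,"y": 0,"z": 0,"rx": 0,"ry": 0,"rz": 0,"hand": 0.04},
  {"x": 0,"y": 0,"z": 0,"rx": 0,"ry": 0,"rz": 0,"hand": 0.03},
  {"x": 0,"y": 0,"z": 0,"rx": 0,"ry": 0,"rz": 0,"hand": 0.018},
  {"x": 0,"y": 0,"z": 0,"rx": 0,"ry": 0,"rz": 0,"hand": 0.018},
])

```text
time: 27.8
tool_pos: [0.421, 0.0701, 0.0092]
ee_rot: [-1.57, -0.0, -1.571]
wrist_force: [-0.7, -0.0, 2.0]
width: 0.0265
```

play_rows([
  {"x": 0,"y": 0,"z": 0,"rx": 0,"ry": 0,"rz": 0,"hand": 0.018},
  {"x": 0,"y": 0,"z": 0,"rx": 0,"ry": 0,"rz": 0,"hand": 0.018},
  {"x": 0,"y": 0,"z": 0,"rx": 0,"ry": 0,"rz": 0,"hand": 0.018},
])

```text
time: 28.18
tool_pos: [0.421, 0.0701, 0.0091]
ee_rot: [-1.57, 0.0, -1.571]
wrist_force: [-1.6, -0.5, 5.9]
width: 0.0267
```

play_rows([
  {"x": 0,"y": 0,"z": 0.05,"rx": 0,"ry": 0,"rz": 0,"hand": 0.018},
  {"x": 0,"y": 0,"z": 0.06,"rx": 0,"ry": 0,"rz": 0,"hand": 0.018},
  {"x": 0,"y": 0,"z": 0.06,"rx": 0,"ry": 0,"rz": 0,"hand": 0.018},
  {"x": 0.01,"y": -0.034,"z": 0,"rx": 0,"ry": 0,"rz": 0,"hand": 0.018},
  {"x": 0.01,"y": -0.05,"z": 0,"rx": 0,"ry": 0,"rz": 0,"hand": 0.018},
  {"x": 0.01,"y": -0.05,"z": 0,"rx": 0,"ry": 0,"rz": 0,"hand": 0.018},
  {"x": 0.01,"y": -0.05,"z": 0,"rx": 0,"ry": 0,"rz": 0,"hand": 0.018},
  {"x": 0.01,"y": -0.05,"z": 0,"rx": 0,"ry": 0,"rz": 0,"hand": 0.018},
])

```text
time: 29.18
tool_pos: [0.4703, -0.1655, 0.1776]
ee_rot: [-1.572, 0.001, -1.571]
wrist_force: [0.2, -0.5, -0.1]
width: 0.0264
```

play_rows([
  {"x": 0.01,"y": -0.05,"z": 0,"rx": 0,"ry": 0,"rz": 0,"hand": 0.018},
  {"x": 0.01,"y": -0.05,"z": 0,"rx": 0,"ry": 0,"rz": 0,"hand": 0.018},
  {"x": 0.01,"y": -0.03,"z": 0,"rx": 0,"ry": 0,"rz": 0,"hand": 0.018},
  {"x": 0.01,"y": -0.02,"z": 0,"rx": 0,"ry": 0,"rz": 0,"hand": 0.018},
  {"x": 0,"y": 0,"z": -0.05,"rx": 0,"ry": 0,"rz": 0,"hand": 0.018},
  {"x": 0,"y": 0,"z": -0.06,"rx": 0,"ry": 0,"rz": 0,"hand": 0.018},
  {"x": 0,"y": 0,"z": -0.04,"rx": 0,"ry": 0,"rz": 0,"hand": 0.018},
  {"x": 0,"y": 0,"z": 0,"rx": 0,"ry": 0,"rz": 0,"hand": 0.018},
])

```text
time: 30.18
tool_pos: [0.5071, -0.3115, 0.0231]
ee_rot: [-1.58, 0.007, -1.571]
wrist_force: [1.1, 1.3, 1.3]
width: 0.0265
```

play_rows([
  {"x": 0,"y": 0,"z": -0.01,"rx": 0,"ry": 0,"rz": 0,"hand": 0.018},
  {"x": 0,"y": 0,"z": -0.003,"rx": 0,"ry": 0,"rz": 0,"hand": 0.018},
  {"x": 0,"y": 0,"z": 0,"rx": 0,"ry": 0,"rz": 0,"hand": 0.018},
  {"x": 0,"y": 0,"z": 0,"rx": 0,"ry": 0,"rz": 0,"hand": 0.018},
])

```text
time: 30.68
tool_pos: [0.5112, -0.3144, 0.0167]
ee_rot: [-1.569, -0.001, -1.571]
wrist_force: [-0.2, 0.7, 0.4]
width: 0.0261
```

Target z ≈ 0.0125.

play_rows([
  {"x": 0,"y": 0,"z": -0.003,"rx": 0,"ry": 0,"rz": 0,"hand": 0.018},
  {"x": 0,"y": 0,"z": -0.001,"rx": 0,"ry": 0,"rz": 0,"hand": 0.018},
  {"x": 0,"y": 0,"z": 0,"rx": 0,"ry": 0,"rz": 0,"hand": 0.018},
  {"x": 0,"y": 0,"z": 0,"rx": 0,"ry": 0,"rz": 0,"hand": 0.018},
])

```text
time: 31.18
tool_pos: [0.5108, -0.3141, 0.0122]
ee_rot: [-1.57, -0.001, -1.571]
wrist_force: [-1.1, 0.9, 5.8]
width: 0.0263
```

play_rows([
  {"x": 0,"y": 0,"z": 0,"rx": 0,"ry": 0,"rz": 0,"hand": 0.035},
  {"x": 0,"y": 0,"z": 0,"rx": 0,"ry": 0,"rz": 0,"hand": 0.05},
  {"x": 0,"y": 0,"z": 0,"rx": 0,"ry": 0,"rz": 0,"hand": 0.065},
  {"x": 0,"y": 0,"z": 0,"rx": 0,"ry": 0,"rz": 0,"hand": 0.07},
  {"x": 0,"y": 0,"z": 0.03,"rx": 0,"ry": 0,"rz": 0,"hand": 0.07},
  {"x": 0,"y": 0,"z": 0.06,"rx": 0,"ry": 0,"rz": 0,"hand": 0.07},
  {"x": 0,"y": 0,"z": 0.06,"rx": 0,"ry": 0,"rz": 0,"hand": 0.07},
  {"x": 0,"y": 0,"z": 0.03,"rx": 0,"ry": 0,"rz": 0,"hand": 0.07},
])

```text
time: 32.17
tool_pos: [0.5118, -0.3148, 0.1963]
ee_rot: [-1.565, -0.004, -1.571]
wrist_force: [-0.2, 0.6, 0.1]
width: 0.07
```

play_rows([
  {"x": -0.03,"y": -0.05,"z": 0,"rx": 0,"ry": 0,"rz": 0,"hand": 0.07},
  {"x": -0.04,"y": -0.04,"z": 0,"rx": 0,"ry": 0,"rz": 0,"hand": 0.07},
  {"x": -0.04,"y": -0.04,"z": 0,"rx": 0,"ry": 0,"rz": 0,"hand": 0.07},
  {"x": -0.04,"y": -0.04,"z": 0,"rx": 0,"ry": 0,"rz": 0,"hand": 0.07},
  {"x": -0.03,"y": -0.03,"z": 0,"rx": 0,"ry": 0,"rz": 0,"hand": 0.07},
  {"x": 0,"y": 0,"z": 0,"rx": 0,"ry": 0,"rz": 0,"hand": 0.07},
  {"x": 0,"y": 0,"z": 0,"rx": 0,"ry": 0,"rz": 0,"hand": 0.07},
  {"x": 0,"y": 0,"z": 0,"rx": 0,"ry": 0,"rz": 0,"hand": 0.07},
])

```text
time: 33.17
tool_pos: [0.3317, -0.513, 0.1916]
ee_rot: [-1.57, 0.0, -1.569]
wrist_force: [-0.1, 0.3, 0.1]
width: 0.0703
```

```bash
python3 -c "
from h import *
take('top','top3');take('scene','scene3')
a=cv2.imread('pics/scene3.png')[170:320,240:520]
b=cv2.imread('pics/top3.png')[150:320,320:500]
cv2.imwrite('pics/c3.png',np.hstack([cv2.resize(a,(450,300)),cv2.resize(b,(317,300))]))
print(robot.get_obs()['qvel'].round(3))"; python3 m.py 3 
```

```text
[-0.002 -0.     0.    -0.002 -0.002  0.001]
blue [344 247  32  33 382] (359.47540283203125, 262.71441650390625) [ 0.5139 -0.0591  0.003 ] diam [31.6 32. ]
yellow [397 271  33  34 580] (412.73651123046875, 287.79071044921875) [ 0.4509 -0.1832  0.003 ] diam [32.3 32.8]
green [450 245  33  33 677] (466.2817077636719, 261.15765380859375) [ 0.5106 -0.3136  0.003 ] diam [31.6 32.2]
[ 68. 128.] 5423 h 0.260 top ctr [0.805  0.5558 0.2588] med [0.8095 0.497  0.2596] ext [0.089 0.146 0.014] all [0.757 0.482 0.02 ] [0.85  0.73  0.266]
[502. 132.] 898 h 0.040 top ctr [ 0.8143 -0.4088  0.0381] med [ 0.8226 -0.408   0.0355] ext [0.071 0.116 0.012] all [ 0.778 -0.468  0.02 ] [ 0.85  -0.351  0.044]
[566. 127.] 59 h 0.025 top ctr [ 0.8222 -0.5653  0.0229] med [ 0.8268 -0.5646  0.0216] ext [0.037 0.036 0.006] all [ 0.804 -0.583  0.02 ] [ 0.84  -0.547  0.026]
[213. 176.] 9994 h 0.036 top ctr [0.7297 0.2857 0.035 ] med [0.73   0.2825 0.0309] ext [0.241 0.243 0.014] all [0.609 0.164 0.02 ] [0.85  0.409 0.042]
[571. 136.] 100 h 0.026 top ctr [ 0.8044 -0.5708  0.0235] med [ 0.7995 -0.5807  0.0216] ext [0.0
[... 1603 characters left out ...]
1 0.024 0.011] all [ 0.497 -0.326  0.02 ] [ 0.523 -0.301  0.069]
[150. 270.] 453 h 0.137 top ctr [0.5076 0.4266 0.1354] med [0.5084 0.4257 0.1337] ext [0.017 0.017 0.013] all [0.485 0.403 0.02 ] [0.531 0.443 0.142]
[415. 288.] 289 h 0.095 top ctr [ 0.4506 -0.1836  0.092 ] med [ 0.4505 -0.184   0.0903] ext [0.022 0.021 0.011] all [ 0.429 -0.204  0.02 ] [ 0.471 -0.162  0.097]
[576. 413.] 12989 h 0.593 top ctr [ 0.2222 -0.2163  0.5921] med [ 0.2095 -0.2192  0.5893] ext [0.044 0.14  0.014] all [ 0.2   -0.508  0.197] [ 0.367 -0.14   0.599]
[351. 446.] 6101 h 0.644 top ctr [ 0.2238 -0.005   0.6413] med [ 0.2201 -0.0046  0.641 ] ext [0.041 0.07  0.011] all [ 0.2   -0.069  0.119] [0.258 0.09  0.647]
```

View pics/c3.png

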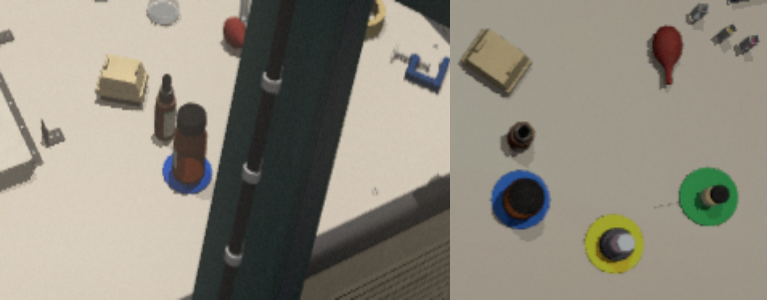

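The crop shows everything upright: amber bottle on blue with the dropper behind it, the white-capped vial on the riser on yellow, and the black-capped vial on green. All are within about 2 mm of their targets.

```bash
python3 -c "
from h import *
print(workorder.close_job(), robot.get_obs()['time'])"
```

```text
the job is handed in; nothing more can be done
the job is handed in; nothing more can be done
```

The station is set out and the job handed in at about 33 s on the robot's clock; the hand-in reports no verdict. All five things went down on the first try.

My last check, from the top camera's depth readings (calibrated to about 2 mm), showed:

| Item | Where it stands | Measured result |
|---|---|---|
| Amber bottle | blue coaster | about 2 mm from the middle |
| Dropper bottle (the smaller one) | straight behind the amber bottle | axes 83 mm apart, so a gap of about 4 cm; 1–2 mm off sideways |
| Riser | yellow coaster (left of the two others) | about 1 mm from the middle, measured before the vial went on top |
| White-capped vial | on the riser | within about 1 mm of its centre, top at about 90 mm |
| Black-capped vial | green coaster (right of the two others) | less than 1 mm from the middle |

- **Upright and released:** everything stood upright at the expected heights, and the arm was parked well clear.
- **Bystanders:** the cream adaptor and red pipette bulb read the same as at the start, within the camera's noise.
- **Failed or disagreeing checks:** none. In the last scene-camera picture the arm hid the yellow and green coasters, so those two rest on the top camera alone.

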